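Open the wide sample canister

ROBOT

A 6-joint arm with a two-finger parallel gripper is mounted at the origin on a cart in front of the work surface, level with it; the furniture and walls round the work are solid. World frame = base frame: x ahead of the robot, y to its left, z up, the work surface at z = 0. Lengths are in mm, angles in rad, forces in N, time in s.
With the tool pointing down it reaches from about 400 to 825 mm from the base axis. Payload 7 kg.
Tool frame: the origin (TCP) lies at the very end of the fingers, on their centre line; the grasp point (between the pads) lies 19 mm behind it; z points along the fingers, y is the direction in which the jaws open and shut (so a half turn about z gives the same grasp; the last joint's range is limited). The gripper opens to 88 mm and grips with 3 to 60 N. Pads are 19 mm wide; open, the fingers measure 130 mm over their backs; the gripper's body (78 mm by 193 mm) begins 47 mm behind the grasp point.
Start: joints at [-0.954, 0.359, 0.012, 0, -1.224, -0.288], TCP at [217.935, -638.826, 195.761] pointing down, gripper open.
Joint ranges: [-3.07, 3.07], [-1.43, 2.12], [-1.02, 1.25], [-3.03, 1.67], [-3.05, -0], [-3.03, 3.03]. Speed limits (rad/s): [2.39, 2.39, 3.01, 3.14, 3.14, 3.14].

INTERFACE

Orientations are given as a unit quaternion [x, y, z, w].
In Python, from plant import bot gives the robot as it stands. Calls block until the motion is done:
- bot.move_ptp(position, orientation): joint-space move of the TCP to a pose.
- bot.line_to(position, velocity=150, ori=None): straight line of the TCP; ori=None keeps the orientation; velocity is the mean speed in mm/s.
- bot.move_joints(angles): joint-space move.
- bot.move_gripper(opening, force=None): finger opening in mm; force is the grip in N (None keeps the last); returns when the fingers have stopped.
- bot.pause(seconds).
- bot.solve_ik(position, orientation): joint angles nearest the present ones, or None.
- bot.read_state(): the state.
- bot.camera(name): name is "scene" or "top"; returns the picture (400x640x3 uint8, red, green, blue); there is no depth.
- bot.get_calibration(name): a dict with "fx", "fy", "cx", "cy" (pixels), "view" (4x4, takes a point from world to camera coordinates). Camera axes: x right, y up, looking along -z (the intrinsics and any distortion apply to the point x, -y, -z); pixel columns grow to the right and rows downward; lengths in mm; the calibration is good to about 2 mm. A picture is of the moment at which its call begins. get_calibration takes no time and is no camera call.
A pose or a line that the arm cannot do raises bot.Unreachable and nothing moves.
- bot.close_job(): hands the job in, once; it reports no verdict.
The state is a dict: "t": time; "joint_pos": joint angles; "qvel": joint speeds; "tau": joint torques, N m; "tcp_pos": TCP position; "eef_rot": TCP orientation; "contact_force": force on the tool from outside, world axes, zero at the start; "moment": the same for the moment, N m; "width": finger opening in mm.
Only numpy, scipy, OpenCV 4.12 (cv2) and the standard library are available. Lean on these libraries where they do the work, as an engineer would, in place of code of your own. Each camera call takes 0.05 s, during which the arm holds its last target. There are 200 camera calls.

TASK

Unscrew the cap of the short, wide steel canister (not the slim one), lift it clear and set it down right way up, open side down, in the middle of the small square stone tile so that its rim stays off the gritty table. Do not drop it; leave the wide canister standing about where it is, do not lift it, and leave the slim canister alone.

Things in the scene. Friction and masses are not known exactly. Their poses are not given: they have to be found in the camera images.
- wide_canister: Short, wide, bare steel canister standing loose on the table, 1.2 kg: body 80 mm in diameter, flat shoulder 41 mm above the table, threaded neck up to 71 mm. Origin: centre of its underside; z up. Coarse quick thread that turns easily: the cap lets go after 45 to 65 degrees counter-clockwise seen from above; 75 always frees it, beyond 120 is a stop. Pulled before that, it only lifts the canister.
- cap: Ribbed aluminium screw cap on the wide canister, 50 mm in diameter, 30 mm tall, 80 g, closed flat top, open below. Origin: centre of its lower rim; z up. At the start its rim is 46 mm and its top 76 mm above the table; its whole side can be gripped, with 5 mm of bare neck between rim and shoulder. It need not be raised while turned; once free it must rise 25 mm to clear the neck.
- slim_canister: The other canister, to be left alone: slim steel cylinder 50 mm in diameter, 92 mm tall with its similar cap, standing loose. Origin: centre of its underside.
- tile: Small square polished stone tile lying loose and flat on the table, 56 x 56 x 10 mm. Origin: centre of its underside; its top is 10 mm above the table.
Things that resemble listed ones, but are neither listed nor needed, are in the scene too. Leave any yellow look-alike of the cap alone. Leave any purple look-alike of the wide_canister alone.

How it is judged (in metres and radians):
On the way, in this order (a step that is already met when the one before it is completed fails the run):
1. the cap is turned loose while still down on the neck (angle between the x axis of cap and the x axis of wide_canister, either way round above 0.7 rad and z of cap in the frame of wide_canister below 0.058 m and horizontal distance between cap and wide_canister below 0.01 m), for 0.05 s.
2. the cap is lifted clear of the neck (z of cap in the frame of wide_canister above 0.073 m), for 0.1 s.
At the end, for the whole second after the job is handed in: The cap rests at rest on top of the tile, open side down, level within 10 degrees, its centre within 18 mm of the tile's centre, and the tile lies on the table; the wide canister stands upright on the table within 50 mm of its starting place, the slim one within 20 mm of its own (horizontal distance between cap and tile below 0.018 m and z of cap in the frame of tile between 0.006 and 0.014 m and angle between cap's own z axis and vertical below 0.17 rad and height (world z) of each of tile, wide_canister below 0.004 m and linear speed of cap below 0.02 m/s and angle between wide_canister's own z axis and vertical below 0.1 rad and distance of wide_canister from where it was at the start of the episode below 0.05 m and distance of slim_canister from where it was at the start of the episode below 0.02 m); the robot touches nothing.
It fails at once if the wide canister is lifted more than 20 mm off the table (height (world z) of wide_canister above 0.02 m).
It fails at once if the wide canister is tipped by more than 25 degrees (angle between wide_canister's own z axis and vertical above 0.44 rad).
It fails at once if the slim canister is moved more than 20 mm (distance of slim_canister from where it was at the start of the episode above 0.02 m).
It fails at once if the cap is let go more than 25 mm above the tile (contact force between the fingers and cap below 0.05 N and horizontal distance between cap and tile below 0.06 m and z of cap in the frame of tile above 0.035 m).
It also fails if it takes over 45 s, if anything falls off the work surface, if the arm or the gripper's body presses on something with over 40 N, if the wrist force passes 120 N, or if a joint passes its speed limit or range.

## Working session

There is one attempt and no reset: what is moved stays moved. The work goes in short steps, each a Python script; the robot and the scene stay as the last script left them, time stands still between calls to the robot, and variables do not carry over. Pictures are saved under pics/ and viewed, about 8 in all and at most 12, crops included, and the job is handed in when it is done.

```bash
mkdir -p pics
python3 - <<'E'
from plant import bot
import cv2
for n in("scene","top"):
    cv2.imwrite(f"pics/{n}0.png",bot.camera(n)[:,:,::-1]); print(n,bot.get_calibration(n))
print(bot.read_state())
E
```

```text
scene {'fx': 366.8310784608406, 'fy': 366.8310784608406, 'cx': 320.566012573927, 'cy': 198.30772097867472, 'view': array([[-6.19279207e-01, -7.85157062e-01,  4.65322316e-03,
         4.04205423e+02],
       [ 6.13983676e-01, -4.80558142e-01,  6.26169241e-01,
        -4.71860713e+02],
       [-4.89405057e-01,  3.90630594e-01,  7.79673284e-01,
        -5.46041690e+02],
       [ 0.00000000e+00,  0.00000000e+00,  0.00000000e+00,
         1.00000000e+00]])}
top {'fx': 464.2508223474385, 'fy': 464.2508223474385, 'cx': 311.25545403320905, 'cy': 201.389746708438, 'view': array([[ 1.84228763e-02, -9.99826013e-01,  2.92257200e-03,
        -4.25227529e+01],
       [ 9.95310939e-01,  1.86171358e-02,  9.49185756e-02,
        -6.91679750e+02],
       [-9.49564709e-02,  1.16019471e-03,  9.95480749e-01,
        -1.04024253e+03],
       [ 0.00000000e+00,  0.00000000e+00,  0.00000000e+00,
         1.00000000e+00]])}
{'t': 0.1, 'joint_pos': array([-9.53886289e-01,  3.59339917e-01,  1.11770555e-02, -3.05087705e-04,
       -1.22410918e+00, -2.88088125e-01]), 'qvel': array([-0.001553  , -0.0029281 ,  0.0029633 ,  0.000759  , -0.00058398,
       -0.00040605]), 'tau': array([-4.00059638e-03, -5.84163845e+01,  2.93751705e+01,  7.01570928e+00,
        1.01038237e-02, -5.39826624e-05]), 'tcp_pos': array([ 217.78772585, -638.39997724,  194.91265914]), 'eef_rot': array([-1.63619975e-01,  9.86523157e-01,  7.26305514e-04, -1.93606627e-04]), 'contact_force': array([-0.3901163 ,  0.08931959, -0.08333144]), 'moment': array([ 0.04874717, -0.05631615,  0.0037102 ]), 'width': 87.63690750588269}
```

View pics/top0.png

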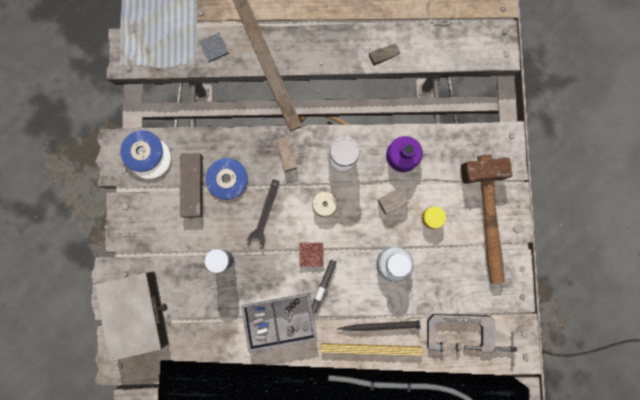

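View pics/scene0.png

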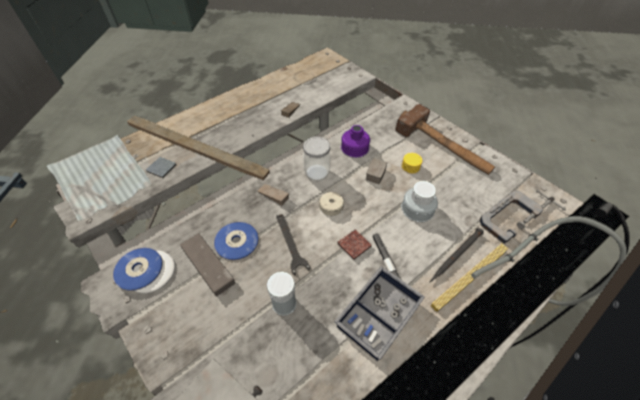

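Wide canister candidates in the top view: (396,264), squat steel with a small cap and broad shoulder; (217,261), slim, cap as wide as the body; (344,152), a clear jar; (405,154), the purple look-alike. (396,264) fits. Tile candidates: the red-brown square at (312,254), and the grey square at (214,47), which is on the far bench and out of reach. I'll confirm both in one crop.

```bash
cat > h.py <<'E'
import numpy as np, cv2
from plant import bot
def ray(n,u,v):
    c=bot.get_calibration(n); V=c["view"]; R,t=V[:3,:3],V[:3,3]
    d=R.T@np.array([(u-c["cx"])/c["fx"],-(v-c["cy"])/c["fy"],-1]); return -R.T@t,d
def onplane(n,u,v,z):
    o,d=ray(n,u,v); return o+d*(z-o[2])/d[2]
E
python3 - <<'E'
from h import *
t=cv2.imread("pics/top0.png"); s=cv2.imread("pics/scene0.png")
a=cv2.resize(t[225:300,285:435],(800,400),interpolation=cv2.INTER_CUBIC)
b=cv2.resize(t[20:80,180:240],(200,200),interpolation=cv2.INTER_CUBIC)
c=cv2.resize(s[170:260,330:450],(266,200),interpolation=cv2.INTER_CUBIC)
d=cv2.resize(t[235:290,190:245],(200,200),interpolation=cv2.INTER_CUBIC)
row=np.zeros((200,800,3),np.uint8); row[:,:200]=b; row[:,210:476]=c; row[:,490:690]=d
cv2.imwrite("pics/crop1.png",np.vstack([a,row]))
def blobs(img,mask,x0,y0,x1,y1):
    m=np.zeros_like(mask); m[y0:y1,x0:x1]=mask[y0:y1,x0:x1]
    c=max(cv2.findContours(m,0,2)[0],key=cv2.contourArea); return c
hsv=cv2.cvtColor(t,40); 
red=((hsv[...,0]<12)&(hsv[...,1]>70)).astype(np.uint8)
c=blobs(t,red,295,235,330,272); r=cv2.minAreaRect(c); print("tile",r,onplane("top",*r[0],10))
p=[onplane("top",*q,10)[:2] for q in cv2.boxPoints(r)]; print(np.round(p))
br=(t.min(2)>205).astype(np.uint8)
for box in((375,240,420,290),(200,240,235,280)):
    c=blobs(t,br,*box); (u,v),rr=cv2.minEnclosingCircle(c); print("cap",u,v,rr,cv2.contourArea(c),onplane("top",u,v,76),onplane("top",u+rr,v,76)-onplane("top",u-rr,v,76), onplane("top",u,v,92))
hs=cv2.cvtColor(s,40); red=((hs[...,0]<12)&(hs[...,1]>70)).astype(np.uint8)
r=cv2.minAreaRect(blobs(s,red,330,225,375,262)); print("tile scene",r,onplane("scene",*r[0],10))
E
```

```text
tile ((311.0, 254.5), (23.0, 22.0), 90.0) [569.92749313 -31.40257262  10.        ]
[[596.  -5.]
 [597. -57.]
 [544. -58.]
 [543.  -6.]]
cap 396.7926940917969 261.7926940917969 14.709898948669434 456.5 [ 558.73712373 -219.59058608   76.        ] [  1.18253066 -64.52851325   0.        ] [ 559.23187601 -216.60756562   92.        ]
cap 215.9545440673828 260.4772644042969 11.24136734008789 363.0 [554.33428878 176.7150246   76.        ] [  0.90229747 -49.21479813   0.        ] [554.89774686 173.51373546  92.        ]
tile scene ((354.2500305175781, 243.75003051757812), (25.455841064453125, 21.92030906677246), 45.0) [567.90972266 -29.87927269  10.        ]
```

View pics/crop1.png

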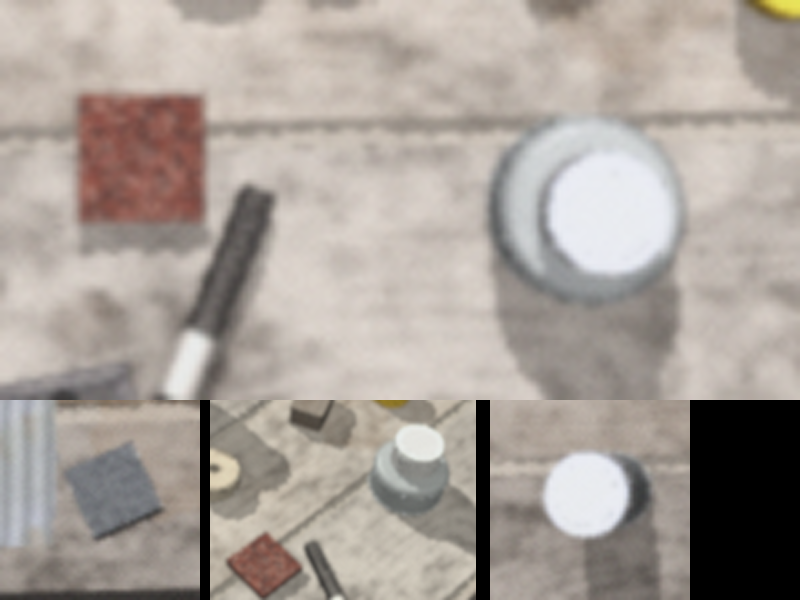

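Confirmed: the wide canister is at crop (590,210) with its cap top at crop (613,212), which is top pixel (399.4,264.3). The red polished stone square at crop (142,158) is the tile. The grey square is on the far bench and the slim canister is at lower right. First I'll cross-check the cap in both views and choose the wrist angles.

```bash
cat >> h.py <<'E'
from scipy.spatial.transform import Rotation as Ro
def down(yaw): # tool z down, jaw (y) axis at yaw deg in world
    a=np.radians(yaw); y=np.array([np.cos(a),np.sin(a),0]); z=np.array([0,0,-1.]); x=np.cross(y,z)
    return Ro.from_matrix(np.c_[x,y,z]).as_quat()
E
python3 - <<'E'
from h import *
print(onplane("top",399.4,264.3,76),onplane("scene",423.8,187.1,76))
t=cv2.imread("pics/top0.png");g=cv2.GaussianBlur(t,(3,3),0).min(2)
for th in(215,225,232):
    m=np.zeros_like(g);m[240:290,375:425]=(g>th)[240:290,375:425]
    c=max(cv2.findContours(m,0,2)[0],key=cv2.contourArea);print(th,cv2.boundingRect(c),cv2.minEnclosingCircle(c))
s=bot.read_state();print(Ro.from_quat(s["eef_rot"]).as_matrix().round(2))
for yaw in range(-180,180,30):
    q=bot.solve_ik([555,-224,110],down(yaw)); print(yaw,None if q is None else q.round(2))
E
```

```text
[ 553.38906066 -225.31161635   76.        ] [ 555.70552641 -226.74871056   76.        ]
215 (389, 253, 22, 23) ((398.9545593261719, 263.8636474609375), 11.282544136047363)
225 (389, 254, 21, 21) ((399.0691833496094, 264.1284484863281), 10.337746620178223)
232 (390, 256, 18, 17) ((398.7388000488281, 263.97015380859375), 8.799386978149414)
[[-0.95 -0.32 -0.  ]
 [-0.32  0.95  0.  ]
 [ 0.    0.   -1.  ]]
-180 [-0.06  0.3  -0.28  0.   -0.99  0.06]
-150 [-0.06  0.3  -0.28  0.   -0.99  0.58]
-120 [-0.06  0.3  -0.28  0.   -0.99  1.1 ]
-90 [-0.06  0.3  -0.28  0.   -0.99  1.63]
-60 [-0.06  0.3  -0.28  0.   -0.99  2.15]
-30 [-0.06  0.3  -0.28  0.   -0.99  2.68]
0 None
30 [-0.06  0.3  -0.28  0.   -0.99 -2.56]
60 [-0.06  0.3  -0.28  0.   -0.99 -2.04]
90 [-0.06  0.3  -0.28  0.   -0.99 -1.51]
120 [-0.06  0.3  -0.28  0.   -0.99 -0.99]
150 [-0.06  0.3  -0.28  0.   -0.99 -0.47]
```

Run:
```python
from h import *
X,Y=554.5,-225.5
bot.move_ptp([X,Y,150],down(120))
bot.line_to([X,Y,50],100)
s=bot.read_state();print(s["t"],s["tcp_pos"],s["contact_force"],s["joint_pos"].round(3))
bot.move_gripper(44,30)
s=bot.read_state();print(s["t"],s["width"],s["contact_force"],s["moment"])
a=cv2.resize(bot.camera("scene")[120:270,320:500],(720,600),interpolation=cv2.INTER_CUBIC)
cv2.imwrite("pics/grip.png",a[:,:,::-1])
```

```text
3.1833 [ 555.0212388  -225.61020524   50.65155591] [0.3083473  0.3533793  1.30171049] [-0.06   0.365 -0.342  0.    -0.862 -0.987]
4.0833 43.91607568773159 [-0.98581044  0.58181166  0.05949398] [ 0.01170226  0.02978632 -0.01725846]
```

View pics/grip.png

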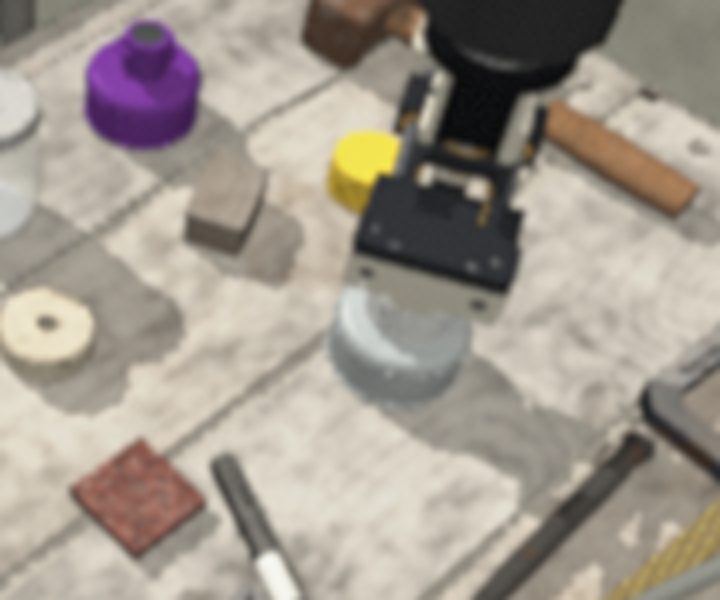

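The width reached the commanded 44 mm, less than the 50 mm cap, so the cap may not be between the pads. The picture shows the body around crop (400,345) and the gripper towards its right (430,270). I'll project the expected positions into this view and look with the top camera.

Run:
```python
from h import *
def proj(n,p):
    c=bot.get_calibration(n);q=c["view"][:3,:3]@p+c["view"][:3,3];return np.array([c["cx"]+c["fx"]*q[0]/-q[2],c["cy"]-c["fy"]*q[1]/-q[2]])
im=bot.camera("top")
a=im[225:300,345:445].copy()
a=cv2.resize(a,(800,600),interpolation=cv2.INTER_CUBIC)[:,:,::-1].copy()
b=cv2.imread("pics/grip.png")
def dot(z,r,col):
    for th in np.linspace(0,2*np.pi,60):
        P=np.array([554.5+r*np.cos(th),-225.5+r*np.sin(th),z])
        u=proj("scene",P);u=(u-[320,120]+.5)*4;cv2.circle(b,tuple(int(x) for x in u),1,col,-1)
        u=proj("top",P);u=(u-[345,225]+.5)*8;cv2.circle(a,tuple(int(x) for x in u),1,col,-1)
dot(0,40,(0,0,255));dot(41,40,(0,255,0));dot(76,25,(255,0,0))
cv2.imwrite("pics/cmp.png",np.hstack([cv2.resize(a,(400,300)),cv2.resize(b[200:500,200:600],(400,300))]))
print(bot.read_state()["width"],proj("top",np.array([554.5,-225.5,76.])))
```

```text
44.19800771662599 [399.48611886 263.79055763]
```

View pics/cmp.png

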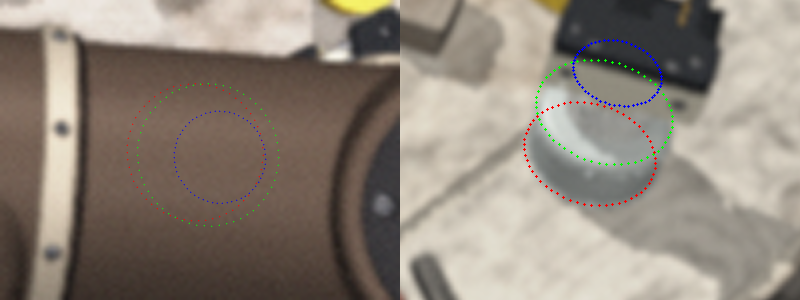

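Run:
```python
from h import *
for w in (40,34):
    bot.move_gripper(w,30)
    s=bot.read_state();print(s["t"],s["width"],s["contact_force"],s["moment"])
```

```text
4.5333 40.318046170430215 [-0.15406572 -0.57625115 -0.64768222] [ 0.00848091  0.02311508 -0.04424483]
4.925 33.94771708390338 [-0.54433285 -0.43515388  0.04118737] [-0.00898048  0.01072224 -0.01266949]
```

Nothing is between the pads: they closed past 50 mm with no force. I'll look again, closer.

Run:
```python
from h import *
s=bot.read_state();print(s["tcp_pos"],s["width"])
def proj(n,p):
    c=bot.get_calibration(n);q=c["view"][:3,:3]@p+c["view"][:3,3];return np.array([c["cx"]+c["fx"]*q[0]/-q[2],c["cy"]-c["fy"]*q[1]/-q[2]])
b=cv2.resize(bot.camera("scene")[130:230,370:500],(780,600),interpolation=cv2.INTER_CUBIC)[:,:,::-1].copy()
R=Ro.from_quat(s["eef_rot"]).as_matrix()
for p in([0,0,0],[0,0,-19],[0,17,0],[0,-17,0],[0,0,-66],[0,17,-66],[0,-17,-66],[39,96,-66],[39,-96,-66],[-39,96,-66],[-39,-96,-66]):
    u=(proj("scene",s["tcp_pos"]+R@np.array(p,float))-[370,130]+.5)*6
    print(p,u.round());cv2.circle(b,tuple(int(x) for x in u),4,(0,0,255),-1)
cv2.imwrite("pics/grip2.png",b)
```

```text
[ 554.4894848  -225.50694209   50.0023171 ] 33.94771708390338
[0, 0, 0] [311. 392.]
[0, 0, -19] [322. 361.]
[0, 17, 0] [302. 423.]
[0, -17, 0] [320. 361.]
[0, 0, -66] [350. 279.]
[0, 17, -66] [341. 311.]
[0, -17, -66] [359. 248.]
[39, 96, -66] [408. 504.]
[39, -96, -66] [498. 138.]
[-39, 96, -66] [184. 437.]
[-39, -96, -66] [301.  87.]
```

View pics/grip2.png

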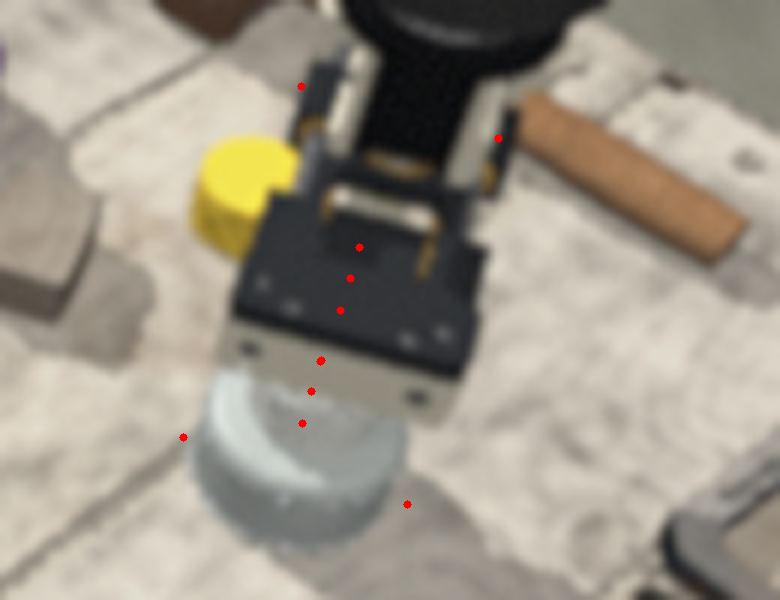

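Run:
```python
from h import *
def st(): 
    s=bot.read_state();print(round(s["t"],2),s["tcp_pos"].round(1),s["contact_force"].round(1),s["moment"].round(2),round(s["width"],1))
X,Y=554.5,-225.5
bot.line_to([X,Y,54],20);st()
bot.move_gripper(88);st()
bot.line_to([X,Y,150],150);st()
bot.move_ptp([400,-225,200],down(120));st()
im=bot.camera("scene");tp=bot.camera("top")
cv2.imwrite("pics/scene2.png",im[:,:,::-1]);cv2.imwrite("pics/top2.png",tp[:,:,::-1])
v=np.zeros((600,800,3),np.uint8)
v[:300]=cv2.resize(im[150:270,300:620],(800,300),interpolation=2)
v[300:]=cv2.resize(tp[200:320,280:600],(800,300),interpolation=2)
cv2.imwrite("pics/look2.png",v[:,:,::-1])
```

```text
5.33 [ 554.7 -225.5   54.3] [ 0.5 -0.6  0.3] [0.03 0.01 0.01] 34.1
6.35 [ 554.5 -225.5   54. ] [-0.2 -0.4  0.2] [0.   0.04 0.01] 87.4
7.14 [ 553.9 -225.3  149.1] [ 0.5  0.1 -0.3] [-0.02  0.06 -0.05] 87.3
7.83 [ 399.5 -225.   199.9] [ 1.  -0.3  0.6] [ 0.   -0.06  0.01] 88.0
```

View pics/look2.png

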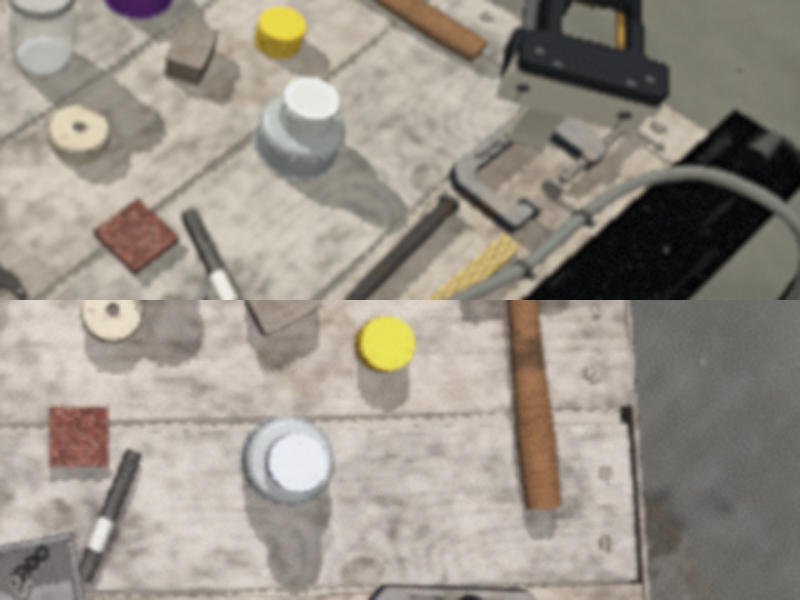

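The canister and cap are undisturbed. I'll compare where the fingers appear with the reported TCP.

```bash
cat >> h.py <<'E'
def proj(n,p):
    c=bot.get_calibration(n);q=c["view"][:3,:3]@p+c["view"][:3,3];return np.array([c["cx"]+c["fx"]*q[0]/-q[2],c["cy"]-c["fy"]*q[1]/-q[2]])
E
python3 - <<'E'
from h import *
bot.move_ptp([480,-60,120],down(-30+180))
s=bot.read_state();R=Ro.from_quat(s["eef_rot"]).as_matrix();print(s["tcp_pos"],s["t"])
v=[]
for n in("scene","top"):
    im=bot.camera(n)[:,:,::-1].copy()
    u0=proj(n,s["tcp_pos"]);print(n,u0)
    x,y=int(min(max(u0[0]-66,0),506)),int(min(max(u0[1]-60,0),300)); 
    if n=="scene": y=max(y-20,0)
    k=6;b=cv2.resize(im[y:y+100,x:x+67],(400,600),interpolation=2).copy()
    for p in([0,0,0],[0,44,0],[0,-44,0],[0,65,0],[0,-65,0],[0,44,-66],[0,-44,-66]):
        u=(proj(n,s["tcp_pos"]+R@np.array(p,float))-[x,y]+.5)*k;cv2.circle(b,tuple(int(q) for q in u),3,(0,0,255) if p[1]==0 else (0,255,0),-1)
    v.append(b)
    cv2.imwrite(f"pics/{n}3.png",im)
b=cv2.imread("pics/scene3.png");u=proj("scene",s["tcp_pos"]);x,y=int(u[0])-80,int(u[1])-75
b=cv2.resize(b[y:y+120,x:x+160],(800,600),interpolation=2)
for p in([0,0,0],[0,44,0],[0,-44,0],[0,65,0],[0,-65,0],[0,44,-66],[0,-44,-66]):
    q=(proj("scene",s["tcp_pos"]+R@np.array(p,float))-[x,y]+.5)*5;print(p,q.round());cv2.circle(b,tuple(int(z) for z in q),3,(0,0,255) if p[1]==0 else (0,255,0),-1)
cv2.imwrite("pics/tip.png",b)
E
```

```text
[480.10665001 -59.80667271 119.50219818] 8.75
scene [400.20399917 236.22568268]
top [323.96324389 299.14053794]
[0, 0, 0] [404. 379.]
[0, 44, 0] [436. 477.]
[0, -44, 0] [373. 287.]
[0, 65, 0] [453. 527.]
[0, -65, 0] [359. 246.]
[0, 44, -66] [472. 381.]
[0, -44, -66] [401. 184.]
```

View pics/tip.png

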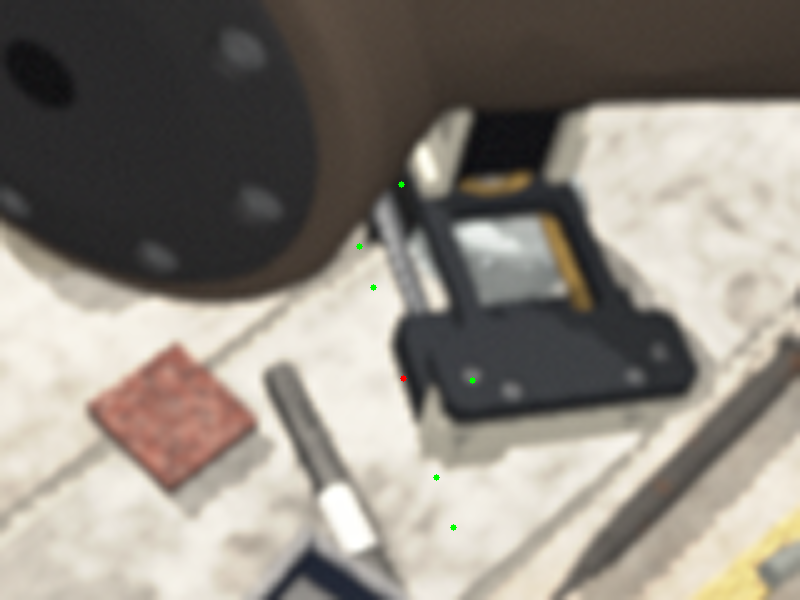

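Run:
```python
from h import *
bot.move_ptp([590,-140,130],down(52))
bot.pause(.3)
s=bot.read_state();R=Ro.from_quat(s["eef_rot"]).as_matrix();print(s["tcp_pos"],s["t"],s["joint_pos"].round(3),s["width"]);print(R.round(2))
im=bot.camera("scene")[:,:,::-1].copy();cv2.imwrite("pics/scene4.png",im);cv2.imwrite("pics/top4.png",bot.camera("top")[:,:,::-1])
u=proj("scene",s["tcp_pos"]);x,y=int(u[0])-80,int(u[1])-80
b=cv2.resize(im[y:y+120,x:x+160],(800,600),interpolation=2)
for p in([0,0,0],[0,44,0],[0,-44,0],[0,65,0],[0,-65,0],[0,44,-66],[0,-44,-66]):
    q=(proj("scene",s["tcp_pos"]+R@np.array(p,float))-[x,y]+.5)*5;print(p,q.round(),x,y);cv2.circle(b,tuple(int(z) for z in q),3,(0,0,255) if p[1]==0 else (0,255,0),-1)
cv2.imwrite("pics/tip2.png",b)
```

```text
[ 589.94896846 -139.8107789   130.12720081] 10.5083 [ 0.089  0.296 -0.236 -0.    -1.038 -2.323] 87.4447133436475
[[-0.79  0.62  0.  ]
 [ 0.62  0.79  0.  ]
 [-0.    0.   -1.  ]]
[0, 0, 0] [403. 403.] 310 100
[0, 44, 0] [300. 403.] 310 100
[0, -44, 0] [505. 403.] 310 100
[0, 65, 0] [252. 403.] 310 100
[0, -65, 0] [554. 403.] 310 100
[0, 44, -66] [318. 294.] 310 100
[0, -44, -66] [537. 294.] 310 100
```

View pics/tip2.png

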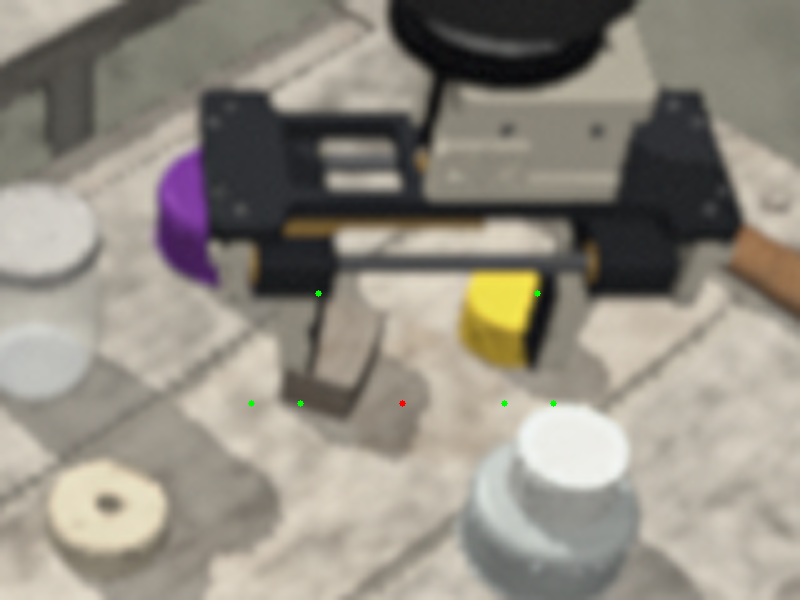

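The actual fingertips at crop (308,372) and (535,365) sit higher in the image than the reported TCP at row 403. So the real finger ends are above the reported TCP, or offset sideways. I'll touch clear table with closed fingers to measure this directly.

Run:
```python
from h import *
X,Y=640,-15
bot.move_ptp([X,Y,90],down(52))
bot.move_gripper(5,20)
bot.line_to([X,Y,22],120)
f0=bot.read_state()["contact_force"][2]
z=22
while z>-50:
    bot.line_to([X,Y,z],60);f=bot.read_state()["contact_force"][2]-f0
    if abs(f)>6: break
    z-=2
s=bot.read_state();print("contact",z,f,s["tcp_pos"],s["contact_force"],s["t"],s["width"])
im=bot.camera("scene")[:,:,::-1].copy()
bot.line_to([X,Y,40],120)
cv2.imwrite("pics/scene5.png",im)
u=proj("scene",np.array([X,Y,0.]));x,y=int(u[0])-60,int(u[1])-55
b=cv2.resize(im[y:y+90,x:x+120],(800,600),interpolation=2)
q=(u-[x,y]+.5)*800/120;print(q,x,y);cv2.circle(b,tuple(int(z) for z in q),3,(0,0,255),-1)
cv2.imwrite("pics/touch.png",b)
```

```text
contact -32 11.777372461198224 [640.19408251 -15.00665492 -30.51909016] [-4.52637206  1.09390398 11.95737379] 20.325 4.969092017996808
[409.30373402 374.74242459] 268 173
```

View pics/touch.png

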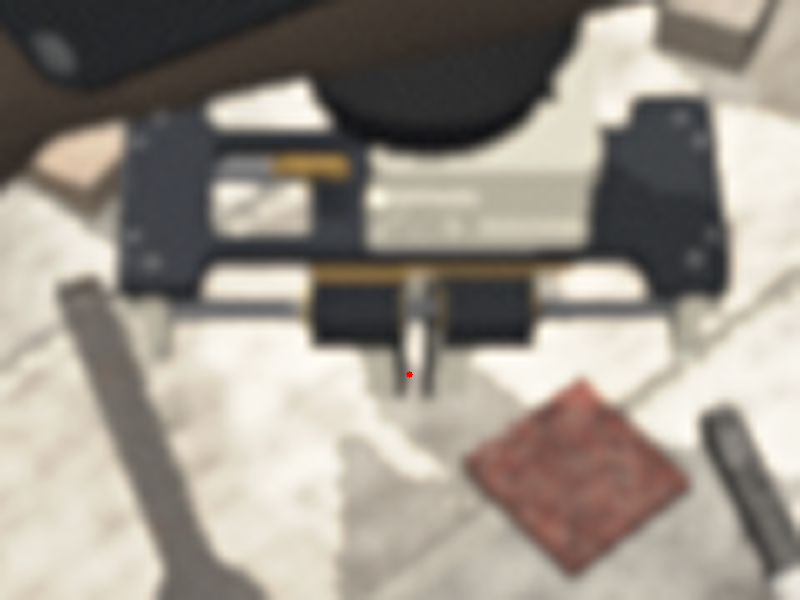

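Contact came at reported z ≈ -31, so the real finger ends are about 30 mm above the reported TCP. The tips in the picture at (418,395) also give the sideways offset; I'll compute it from both pictures.

Run:
```python
from h import *
a=onplane("scene",268+418*120/800-.5,173+395*120/800-.5,0);print("touch off",a-[640,-15,-30.8])
for z in (155,160,165):
    b=onplane("scene",310+421/5-.5,100+368/5-.5,z);print(z,b-[590,-140,130])
# IK probes of yaw near the cap
for yaw in(100,120): print(bot.solve_ik([554,-225,17],down(yaw)))
s=bot.read_state();print(s["t"],s["tcp_pos"])
# yaw52 grip: fingers' pixel mask help
```

```text
touch off [-8.53536356  2.99282992 30.8       ]
155 [-4.15415927 -1.11340433 25.        ]
160 [-6.92786717  2.82960555 30.        ]
165 [-9.70157507  6.77261542 35.        ]
[-0.05924979  0.40446953 -0.37545865  0.         -0.79086814 -1.33701361]
[-0.05924979  0.40446953 -0.37545865  0.         -0.79086814 -0.98794776]
21.125 [639.41364769 -15.05957765  39.30079373]
```

The visible tip edge is the camera-side edge, about 9.5 mm along tool x, so the sideways offset is only about 1 mm. The real error is +30.5 mm in z, which I'll correct for.

```bash
cat >> h.py <<'E'
def st(l=""):
    s=bot.read_state();print(l,round(s["t"],2),s["tcp_pos"].round(1),s["contact_force"].round(1),s["moment"].round(2),round(s["width"],1));return s
E
python3 - <<'E'
from h import *
X,Y=554.5,-225.5; DZ=30.5
bot.line_to([640,-15,90],200)
bot.move_gripper(80)
bot.move_ptp([X,Y,85],down(120))
bot.line_to([X,Y,49-DZ],100);s=st("down")
if abs(s["contact_force"][2])<6:
    bot.move_gripper(40,30);s=st("grip")
    if s["width"]>47:
        q=s["joint_pos"].copy()
        for k in(30,60,95):
            p=bot.solve_ik([X,Y,49-DZ],down(120+k)); bot.move_joints(p); st(k)
E
```

```text
down 25.0 [ 555.  -225.5   18.9] [-0.6  0.3 -0.3] [-0.    0.02 -0.01] 79.7
grip 25.61 [ 554.3 -225.1   18.7] [-1.9  5.   4.7] [ 1.66  0.78 -0.01] 49.5
30 26.18 [ 554.6 -224.8   18.7] [-0.9  6.7  3.9] [ 2.31  0.63 -0.08] 49.6
60 26.74 [ 554.5 -224.9   18.7] [-2.   6.   4.1] [2.16 0.83 0.02] 49.5
95 27.38 [ 554.4 -225.    18.7] [-1.9  4.4  4.5] [1.86 0.85 0.06] 49.9
```

Gripped at 49.5 mm and turned 95°. Next a small test lift with a weight check before raising it fully.

Run:
```python
from h import *
X,Y=554.5,-225.5; DZ=30.5; g=49-DZ
bot.line_to([X,Y,g+7],60);s=st("lift7")
if s["contact_force"][2]>-6:
    bot.line_to([X,Y,g+70],120);st("up")
    bot.move_ptp([569,-31,g+40],down(180));s=st("over tile")
    im=bot.camera("scene")[:,:,::-1];tp=bot.camera("top")[:,:,::-1]
    cv2.imwrite("pics/over.png",cv2.resize(im[130:270,310:480],(728,600),interpolation=2))
```

```text
lift7 27.64 [ 554.1 -225.3   25.6] [-1.8  4.   1.8] [1.63 1.12 0.02] 49.7
up 28.32 [ 554.2 -225.6   88. ] [ 0.7 -0.9 -0.8] [0.01 0.17 0.03] 49.5
over tile 29.23 [568.7 -31.4  58. ] [-0.2  0.5 -0.9] [-0.01  0.09  0.05] 49.7
```

View pics/over.png

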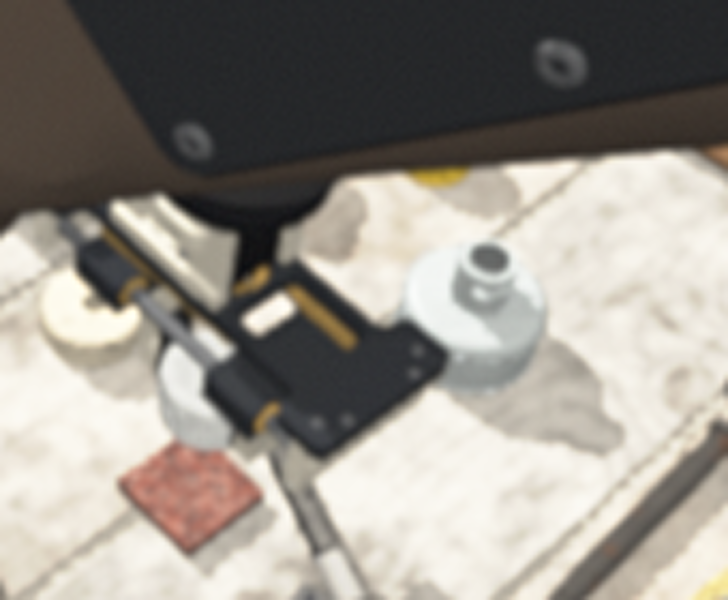

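The cap is held at (200,400), over the tile at (190,495), and the canister stands with its neck bare at (480,320). Lowering with a force check.

Run:
```python
from h import *
g=18.5;x,y=569,-31
f0=bot.read_state()["contact_force"][2]
bot.line_to([x,y,g-31],70)
for z in np.arange(g-32,g-39.5,-1):
    bot.line_to([x,y,z],30);f=bot.read_state()["contact_force"][2]-f0
    if f>3: break
st(f"z {z} f {f:.1f}")
bot.move_gripper(62);st("open")
bot.line_to([x,y,g+60],150);st("up")
bot.move_ptp([450,-225,150],down(150))
im=bot.camera("scene")[:,:,::-1];tp=bot.camera("top")[:,:,::-1]
v=np.hstack([cv2.resize(tp[225:285,280:420],(400,171),interpolation=2),cv2.resize(im[170:260,320:531],(400,171),interpolation=2)])
cv2.imwrite("pics/end.png",cv2.resize(v,(800,342)));cv2.imwrite("pics/topend.png",tp);cv2.imwrite("pics/sceneend.png",im)
g_=tp.min(2);m=np.zeros(g_.shape,np.uint8);m[235:275,295:335]=(g_>215)[235:275,295:335]
c=max(cv2.findContours(m,0,2)[0],key=cv2.contourArea);(u,w),r=cv2.minEnclosingCircle(c);print("cap",u,w,r,onplane("top",u,w,40))
st()
```

```text
z -17.5 f 3.5 31.75 [569.2 -31.  -17.2] [-1.   0.5  2.8] [ 0.04  0.39 -0.01] 49.8
open 32.25 [569.  -31.  -17.6] [-0.1  0.1 -0.6] [0.02 0.14 0.01] 61.8
up 33.04 [568.3 -31.1  77.7] [-0.4 -0.3 -0.1] [-0.03  0.17  0.04] 62.1
cap 311.01800537109375 255.59458923339844 10.643503189086914 [568.02226654 -31.40742194  40.        ]
 34.08 [ 450.5 -224.1  149.2] [ 0.2 -0.4 -0.1] [ 0.07  0.05 -0.01] 61.3
```

View pics/end.png

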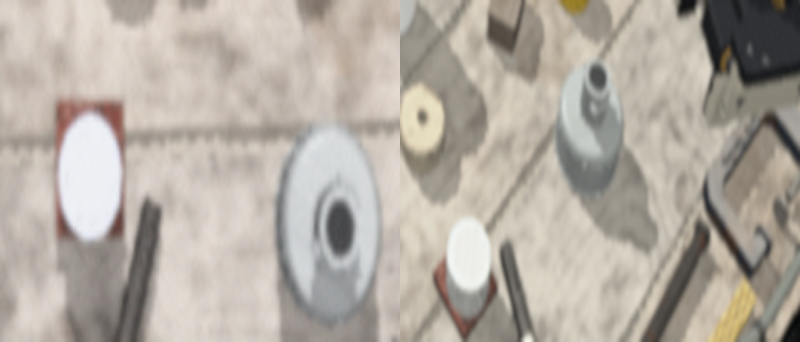

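The cap is level and centred on the red tile in both views (left pane, 90,175). The canister is upright in its place with its neck bare (330,225), and the gripper touches nothing. Handing in.

```bash
python3 -c "
from plant import bot
print(bot.close_job())"
```

```text
the job is handed in; nothing more can be done
None
```

The cap is off the wide canister and sits open side down on the red stone tile. I handed the job in at about 34 s of the 45 s allowed; no verdict is reported.

**What I did:** I gripped the cap at 49.5 mm and turned it 95° counter-clockwise. A 7 mm test lift showed it was free. I then raised it clear and lowered it onto the tile until I felt 3.5 N, and only then opened the fingers.

**Last checks:**
- **Cap:** its centre measured (568, -31) mm against the tile's (569, -31) mm. It looks level in both views.
- **Wide canister:** it stands upright with its neck bare, at about its starting place by eye.
- **Slim canister:** I never went near it and did not measure it again.
- **Gripper:** it was clear of everything when I handed in.

**What disagreed:** the real finger ends were about 30.5 mm above the reported TCP. Because of this, my first grasp closed on empty air above the cap without disturbing anything. I measured the offset by touching bare table and corrected for it. While gripping and turning, the wrist showed 4–7 N sideways and about 2 N m, which suggests the first hold was slightly off-centre. Both went away once the cap came free.

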